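Fetch a press tip from the covered turntable

ROBOT

A 6-joint arm with a two-finger parallel gripper is mounted at the origin on a cart in front of the work surface, level with it; the furniture and walls round the work are solid. World frame = base frame: x ahead of the robot, y to its left, z up, the work surface at z = 0. Lengths are in mm, angles in degrees, forces in N, time in s.
With the tool pointing down it reaches from about 300 to 850 mm from the base axis. Payload 4.2 kg.
Tool frame: the origin (TCP) lies on the centre line of the jaws, within the pads' length; the fingertips stand env.nose_length ahead of it and the grasp point (between the pads) lies 2 mm behind it (env.nose_length is the distance from the TCP to the fingertips, in mm); z points along the fingers, y is the direction in which the jaws open and shut (so a half turn about z gives the same grasp; the last joint's range is limited). The gripper opens to 91 mm and grips with 3 to 60 N. Pads are 32 mm wide; open, the fingers measure 118 mm over their backs; the gripper's body (76 mm by 178 mm) begins 60 mm behind the grasp point.
Start: joints at [72.307, 18.312, 89.639, -0, 72.044, -1.146], TCP at [163.763, 551.202, 230.976] pointing down, gripper open.
Joint ranges: [-177.97, 177.97], [-48.28, 115.42], [12.27, 149.76], [-77.06, 257.06], [2.81, 150.46], [-146.56, 146.56]. Speed limits (degrees/s): [147.25, 147.25, 180, 180, 180, 180].

INTERFACE

Orientations are given as [roll, pitch, yaw] about the fixed x, y, z axes, in that order (R = Rz(yaw) Ry(pitch) Rx(roll)).
In Python, from workcell import env gives the robot as it stands. The module is installed in compiled form; this text tells all that it offers.
- The arm moves only by the tool jog_arm, never from a script. Its argument "deltas" is a list that holds one entry, the list of rows, each a list of 5 numbers: the shift along the tool's x, y, z in m, then the turn about the tool's z in degrees, then the finger opening in m, from 0 to 0.0912. A call has 1 to 20 rows; each row is the pose to reach, as a shift and turn from the pose commanded when the call began, along the tool's axes at that moment; what a row does not reach only later rows make up. A row lasts 1/12 s, in which the tool goes at most 41.7 mm and 7.16 degrees, less where a joint would pass 70% of its speed; a pose out of reach is approached as far as the arm can. A call with a gripper value outside its range is refused whole. The fingers move at their own pace and stop on an object; "grip_force" is the grip in N (left out, the last holds). Time passes only in rows, so rows that repeat a pose let the fingers close. It gives the time, the measured TCP pose, the force and the opening at its end, in the units of the state.
- env.state(): the state, without advancing time (a new reading comes with each control period).
- env.grab_frame(name): name is "scene" or "top" or "wrist"; returns the picture (420x560x3 uint8, red, green, blue); there is no depth.
- env.camera_params(name): a dict with "fx", "fy", "cx", "cy" (pixels), "k1" (the pictures are not rectified: a ray, as slopes to the right and down, at radius r is drawn at 1 + k1 r^2 times it, then the intrinsics apply), "xyz" and "orientation" of the camera in the world. Camera axes: x right, y down, z forward; pixel columns grow to the right and rows downward; lengths in mm; the calibration is good to about 2 mm. A picture is of the moment at which its call begins: read the wrist's pose just before it. camera_params takes no time and is no camera call; for the wrist camera it gives the pose at the moment of the call.
- env.job_done(): hands the job in, once; it reports no verdict.
Trained networks look in the newest picture that a camera, given by its name, has taken for a name from the list of things; names that differ only in an ending like _2 or _b are one class to them, and where a whole thing is asked for, a point or a joint stands for the part that bears it (a point fixed in the world has none). Each returns a list of dicts, best first, with "conf" (0 to 1); they miss things now and then, are a little off and sometimes report something else, mostly with a low value. They report only what shows in the picture. A call takes as long as a camera call. They do not tell look-alikes from the thing itself.
- env.look_for(camera, label): "xyz" ([x, y, z] in mm, in world coordinates, good to about 4 mm: the middle of the surface that is visible of it).
The state is a dict: "time_s": time; "qpos": joint angles; "qvel": joint speeds; "effort": joint torques, N m; "ee_pos": TCP position; "ee_rot": TCP orientation; "force": force on the tool from outside, world axes, zero at the start; "torque": the same for the moment, N m; "gripper_width": finger opening in mm.
Only numpy, scipy, OpenCV 4.12 (cv2) and the standard library are available. Lean on these libraries where they do the work, as an engineer would, in place of code of your own. Each camera call takes 0.05 s, during which the arm holds its last target.

TASK

Turn the parts turntable by the black knob on top until the taller, stepped press tip lies in the middle of the open front of the clear cover, pointing straight out of it. Then lift that press tip out of its pocket and lay it gently (never dropped) in the black parts tray, lengthwise and the same way up as it lay, flat on the tray floor. Leave the other parts in their pockets and do not knock over or shift the brass weight.

Things in the scene. Friction and masses are not known exactly. Their poses are not given: they have to be found in the camera images.
- stand: Fixed grey stand of the parts turntable: a round-fronted plate 10 mm thick, about 262 mm wide (y) and 254 mm deep (x). Origin: on the worktop, on the turntable's axis. Its own -x direction is the open front, which roughly faces the robot.
- cover_edge (a point): Middle of the cover's front edge, on its upper face, 54 mm above the worktop and 30 mm from the turntable's axis along the stand's -x. The rigid clear cover is a 3 mm plate fixed on four thin posts (screw heads to 57 mm); it spans the stand's own x -30 to +124 mm, y +-131 mm, with a 56 mm round hole for the knob. In front of this edge all is open from above.
- front_spot (a point): The spot in the middle of the open front, 76 mm from the turntable's axis along the stand's -x, at the height of the turntable's upper face (22 mm above the worktop). The middle of the wanted press tip belongs here after turning.
- turntable: Dark steel disc, 240 mm across, 8 mm thick, turning about vertical z, over half a turn either way; friction 0.04 N m, stays where left. Origin: on the axis, disc underside, 14 mm over the worktop. Four radial pockets 76 mm long, centred 76 mm from the axis: at own +y and -y, 16 mm wide, with the two press tips (either way round); at -x (small board) and +x (empty), 26 mm wide.
- pocket_rim (a point): A point on the turntable, on the end rim of its own +y pocket. All pocket rims are grey plastic, 5 mm high above the disc and 3 mm thick; the long rims have a gap over their middle 36 mm that lets fingertips down to the disc's upper face, 22 mm above the worktop.
- knob (a point): Centre of the round fluted black knob that turns with the disc, on its axis: 36 to 38 mm diameter, from 60 to 90 mm above the worktop (this point at 75 mm), sticking up through the cover's hole. It can be gripped from above at any angle and turned.
- stepped_tip: The wanted press tip: grey metal bar 72 mm long (own y), 12 mm wide (x) and 14 mm high, with a 4 mm wide blade along the middle of its top that makes it 19 mm high; 90 g. Lies radially in its pocket with about 2 mm play, long axis away from the turntable axis. Origin: middle of its underside.
- flat_tip: The other press tip, to be left in its pocket: flat grey bar 58 mm long (own y), 10 mm wide and 8 mm high, two small holes in it. Origin: middle of its underside.
- small_board: Green circuit board 22 x 71 mm (long along own y), 4 mm high, in the turntable's pocket at own -x; to be left there. Origin: middle of its underside.
- tray: Black open parts tray fixed to the worktop, 80 mm (own x) by 125 mm (own y, lengthwise) and 16 mm high, walls 2 mm, floor 2 mm thick. Origin: middle of its underside, on the worktop.
- gauge_weight: Loose brass calibration weight with a knob head, 26 mm diameter, 38 mm high, standing on the worktop as a bystander. Origin: middle of its underside.
Mind the look-alikes: they are no part of the job. Of the things that look like the small_board, the smaller one is meant.

How it is judged (in metres and radians):
On the way, in this order (a step that is already met when the one before it is completed fails the run):
1. the turntable is at rest with the stepped press tip, still in its pocket, at the middle of the open front (within 18 mm) (horizontal distance between stepped_tip and front_spot below 0.018 m and height (world z) of stepped_tip below 0.026 m and angle between stepped_tip's own z axis and vertical below 0.1 rad and angle between the y axis of stepped_tip and the y axis of turntable, either way round below 0.2 rad and angular speed of turntable below 0.1 rad/s), for 0.2 s.
2. the stepped press tip has been lifted clear of the turntable (height (world z) of stepped_tip above 0.05 m), for 0.1 s.
At the end, for the whole second after the job is handed in: The stepped press tip rests released on the tray's floor, inside its walls (underside within 4 mm of the floor), blade up within about 8 degrees, its length within 20 degrees of the tray's length; the flat press tip and the small board lie in their turntable pockets (x of stepped_tip in the frame of tray between -0.036 and 0.036 m and y of stepped_tip in the frame of tray between -0.03 and 0.03 m and z of stepped_tip in the frame of tray below 0.006 m and angle between stepped_tip's own z axis and vertical below 0.15 rad and angle between the y axis of stepped_tip and the y axis of tray, either way round below 0.35 rad and linear speed of stepped_tip below 0.02 m/s and contact force between the fingers and stepped_tip below 0.1 N and horizontal distance between flat_tip and turntable between 0.061 and 0.091 m and height (world z) of each of flat_tip, small_board below 0.028 m and horizontal distance between small_board and turntable between 0.067 and 0.085 m); the robot touches nothing.
It fails at once if the stepped press tip falls: moves faster than 0.6 m/s while no finger touches it (linear speed of stepped_tip above 0.6 m/s and contact force between the fingers and stepped_tip below 0.05 N).
It fails at once if the flat press tip or the small board leaves its pocket (not (horizontal distance between flat_tip and turntable between 0.061 and 0.091 m and height (world z) of each of flat_tip, small_board below 0.028 m and horizontal distance between small_board and turntable between 0.067 and 0.085 m)).
It fails at once if the brass weight is shifted by more than 20 mm or tipped (distance of gauge_weight from where it was at the start of the episode above 0.02 m or angle between gauge_weight's own z axis and vertical above 0.5 rad).
It also fails if it takes over 48 s, if anything falls off the work surface, if the arm or the gripper's body presses on something with over 40 N, if the wrist force passes 120 N, or if a joint passes its speed limit or range.

## Working session

There is one attempt and no reset: what is moved stays moved. The work goes in short steps, Python scripts to look and compute and a tool call to move; the robot and the scene stay as the last step left them, time stands still between calls to the robot, and variables do not carry over. Pictures are saved under pics/ and viewed, and the job is handed in when it is done.

Besides the shell and the picture viewer there is one more tool, called by a JSON object that holds its "op" and its "data", one argument or row to a line. jog_arm: Moves the arm, as the interface text tells. Its arguments: {"type":"object","properties":{"deltas":{"type":"array"},"grip_force":{"type":"number"}},"required":["deltas"]}

```bash
mkdir -p pics; cat > h.py <<'E'
from workcell import env
import numpy as np, cv2
from scipy.spatial.transform import Rotation as R
def snap(c,fn):
    p=env.camera_params(c); im=env.grab_frame(c); cv2.imwrite('pics/'+fn,im[:,:,::-1]); return p,im
def ray(p,u,v):
    xd=np.array([(u-p['cx'])/p['fx'],(v-p['cy'])/p['fy']]); s=xd.copy()
    for _ in range(30): s=xd/(1+p['k1']*(s@s))
    return R.from_euler('xyz',p['orientation'],degrees=True).apply([s[0],s[1],1.])
def px2w(p,u,v,z):
    d=ray(p,u,v); o=np.array(p['xyz']); return o+d*(z-o[2])/d[2]
def w2px(p,X):
    c=R.from_euler('xyz',p['orientation'],degrees=True).inv().apply(np.array(X,float)-p['xyz'])
    s=c[:2]/c[2]; s=s*(1+p['k1']*(s@s)); return np.array([p['fx']*s[0]+p['cx'],p['fy']*s[1]+p['cy']])
E
python3 - <<'E'
from h import *
print(env.nose_length, env.state())
for c in ['scene','top']:
    p,im=snap(c,c+'0.png'); print(c,p)
    for l in ['stand','cover_edge','front_spot','turntable','pocket_rim','knob','stepped_tip','flat_tip','small_board','tray','gauge_weight']:
        try:
            for d in env.look_for(c,l)[:3]: print(c,l,np.round(d['xyz'],1),round(d['conf'],2),np.round(w2px(p,d['xyz'])))
        except Exception as e: print(l,e)
print(env.state()['time_s'])
E
```

```text
17.0 {'time_s': 0.0, 'qpos': array([ 7.23073255e+01,  1.83510556e+01,  8.97058847e+01,  1.83972780e-03,
        7.20424393e+01, -1.14573675e+00]), 'qvel': array([ 0.02813818, -0.09403871,  0.10584764,  0.01219257, -0.04836958,
       -0.02405366]), 'effort': array([-2.05276454e-03, -4.12457263e+01, -2.31967860e+01,  7.24634947e-02,
        4.57800063e-02, -1.53965684e-04]), 'ee_pos': array([163.6073419 , 550.74796159, 230.1296448 ]), 'ee_rot': array([-1.79900675e+02, -3.73591933e-03,  1.63452490e+02]), 'force': array([ 0.39742243, -0.26577638,  0.8410831 ]), 'torque': array([0.01713923, 0.00860941, 0.03267431]), 'gripper_width': 91.27423139911508}
scene {'fx': 504.20969604332106, 'fy': 504.20969604332106, 'cx': 286.130181012882, 'cy': 213.667485477213, 'k1': -0.17340716546304555, 'xyz': array([ -46.17263333, 1297.70096279,  658.77172637]), 'orientation': array([-115.71481497,    1.42585661, -154.31845622])}
scene stand [550.9 410.9  53.9] 0.62 [229. 251.]
scene cover_edge [545.1 411.1  56.9] 0.64 [231. 250.]
scene front_spot [546.4 413.1  52.4] 0.83 [230. 252.]
scene front_spot [469.
[... 631 characters left out ...]
, 1089.77890032]), 'orientation': array([-174.49653543,   -0.27170195,  -91.3069964 ])}
top stand [561.2 364.5  54.4] 0.92 [222. 188.]
top cover_edge [558.  364.6  53.4] 0.76 [222. 189.]
top cover_edge [593.6  -1.5  24.9] 0.71 [363. 174.]
top front_spot [558.6 361.9  52.6] 0.75 [223. 189.]
top pocket_rim [466.3 325.3  22. ] 0.77 [239. 226.]
top knob [463.3 329.   21.5] 0.64 [238. 227.]
top knob [ 517.6 -122.2   -0. ] 0.22 [408. 203.]
top flat_tip [559.8 363.3  53.1] 0.17 [222. 189.]
top small_board [503.  591.5   5.1] 0.63 [138. 214.]
top small_board [464.8 287.   20.9] 0.47 [254. 226.]
top tray [ 519.1 -126.6   -2.3] 0.86 [409. 202.]
top gauge_weight [594.2  -2.3  23.5] 0.44 [363. 174.]
1.2
```

View pics/top0.png

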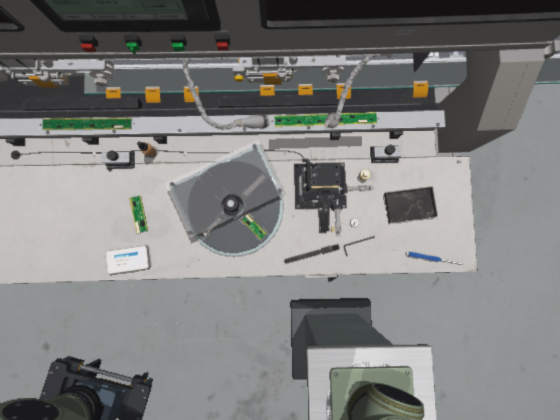

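View pics/scene0.png

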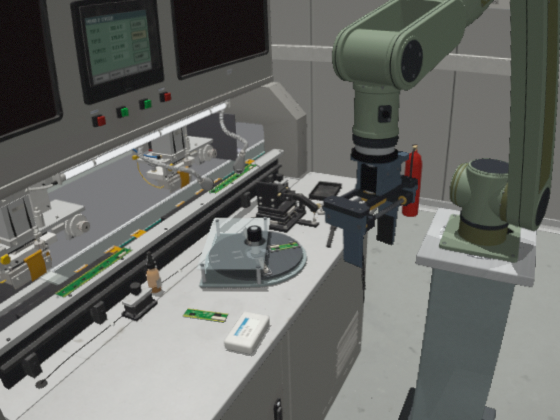

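```bash
python3 - <<'E'
import cv2
a=cv2.imread('pics/top0.png')[130:290,110:310]; cv2.imwrite('pics/top0c.png',cv2.resize(a,(750,600),interpolation=cv2.INTER_CUBIC))
a=cv2.imread('pics/scene0.png')[190:340,150:350]; cv2.imwrite('pics/sc0c.png',cv2.resize(a,(800,600),interpolation=cv2.INTER_CUBIC))
E
```

```text
(no output)
```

View pics/top0c.png

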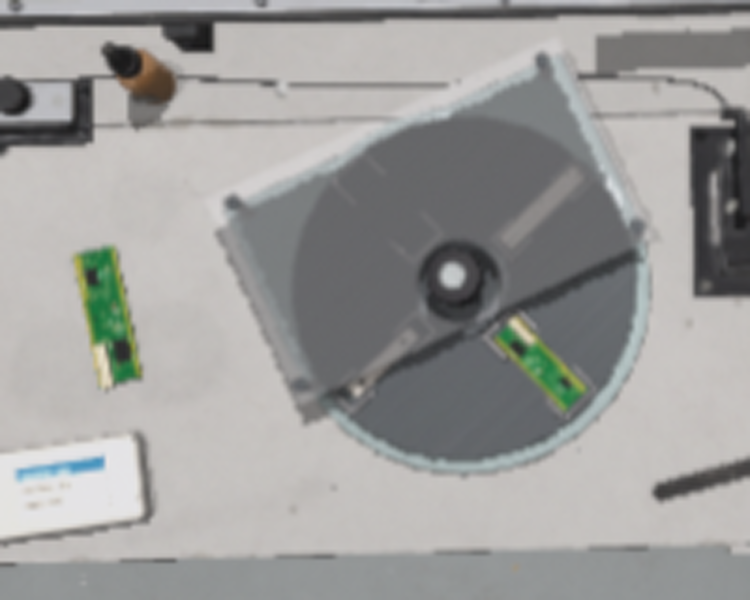

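View pics/sc0c.png

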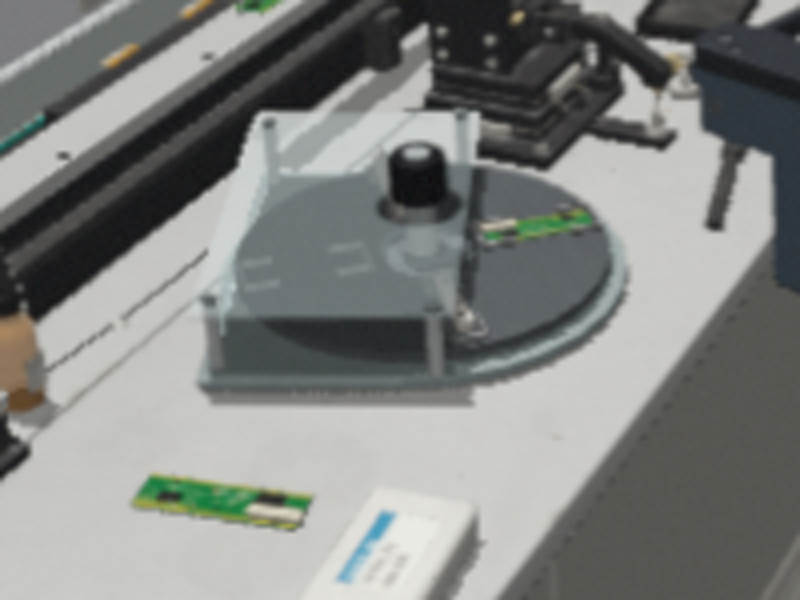

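```bash
python3 - <<'E'
from h import *
p=env.camera_params('top'); f=lambda x,y,z:px2w(p,110+x/3.75,130+y/3.75,z)[:2].round(1)
print('knob',f(452,275,90)); c=f(455,295,22)
print('board ends',f(510,330,26),f(575,395,26))
print('tipA',f(505,245,40),f(580,170,40),'tipB',f(420,330,40),f(345,395,36))
print('cover edge',f(310,405,54),f(645,245,54))
print('cover back',f(215,205,54),f(560,45,54))
print('weight', px2w(p,365,175,38),'tray',[px2w(p,*q,16)[:2].round(1) for q in [(385,193),(433,187),(437,216),(390,222)]])
w=env.camera_params('wrist'); s=env.state()
print(s['ee_pos'],s['ee_rot'],w)
E
```

```text
knob [517.8 338.9]
board ends [485.5 306.7] [439.8 262.8]
tipA [542.9 308.2] [593.7 255.9] tipB [485.9 366.8] [443.2 418.5]
cover edge [436.5 438.5] [539.1 212.6]
cover back [572.6 501.9] [677.9 267.5]
weight [589.07342275  -3.1515871   38.        ] tray [array([543.8, -58.2]), array([ 556.7, -184.1]), array([ 480.4, -190. ]), array([467.4, -67.6])]
[163.75886268 551.19919105 230.96752902] [ 1.79995851e+02 -2.83039815e-04  1.63453505e+02] {'fx': 305.4756887503074, 'fy': 305.4756887503074, 'cx': 288.1064881081115, 'cy': 214.0586042816404, 'k1': -0.0350793723220417, 'xyz': array([ 90.78941789, 571.25444125, 384.32331023]), 'orientation': array([1.64413806e+02, 6.71369018e-03, 7.34872256e+01])}
```

```bash
python3 - <<'E'
import cv2
a=cv2.imread('pics/top0.png')[140:270,280:470]; cv2.imwrite('pics/top0d.png',cv2.resize(a,(760,520),interpolation=cv2.INTER_CUBIC))
E
```

```text
(no output)
```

View pics/top0d.png

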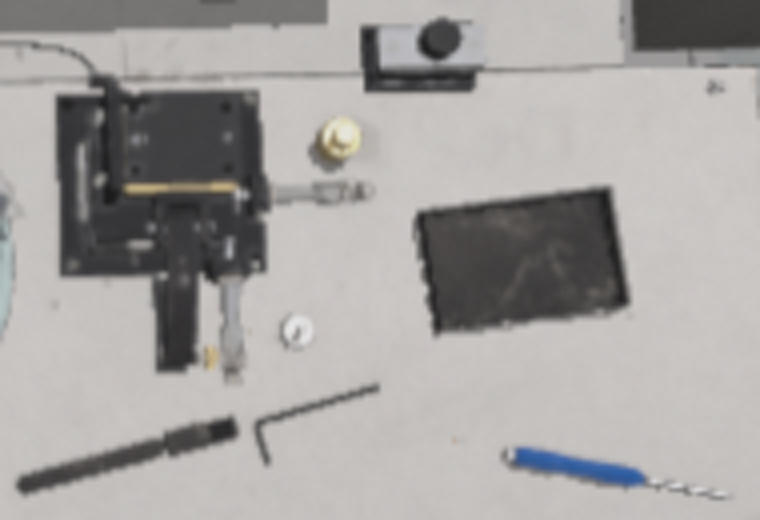

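{"op": "jog_arm", "data": {
  "deltas": [
    [[-0.04,-0.01,0,0,0.09],[-0.08,-0.02,0,0,0.09],[-0.12,-0.03,0,0,0.09],[-0.16,-0.04,0,0,0.09],[-0.2,-0.05,0,0,0.09],[-0.24,-0.06,0,0,0.09],[-0.28,-0.07,0,0,0.09],[-0.32,-0.08,0,0,0.09],[-0.34,-0.09,0,0,0.09],[-0.35,-0.1,0,0,0.09],[-0.35,-0.1,0,0,0.09]]
  ]
}}

```text
time_s: 2.12
ee_pos: [471.8, 353.5, 230.7]
ee_rot: [-179.9, -0.0, 163.3]
force: [0.4, -0.0, -0.3]
gripper_width: 90.8
```

```bash
python3 - <<'E'
from h import *
p,im=snap('wrist','w1.png'); s=env.state(); print(s['time_s'],s['ee_pos'],s['ee_rot'],s['qpos'])
print(p['xyz'],p['orientation'])
for l in ['stepped_tip','flat_tip','knob','small_board']:
    for d in env.look_for('wrist',l)[:3]: print(l,np.round(d['xyz'],1),round(d['conf'],2),np.round(w2px(p,d['xyz'])))
E
```

```text
2.1667 [470.57978026 354.95223058 230.83806876] [-1.79992700e+02 -6.45752060e-02  1.63334738e+02] [ 3.58835384e+01  1.96454264e+01  8.76673157e+01  4.90357351e-02
  7.27323260e+01 -3.74657773e+01]
[398.97864153 373.91661881 384.07596583] [1.64425278e+02 7.98149941e-02 7.33002700e+01]
flat_tip [459.2 401.3  28.5] 0.78 [326. 173.]
knob [457.5 339.6  20.5] 0.93 [275. 186.]
small_board [505.7 594.9   2.3] 0.69 [481. 162.]
small_board [466.7 290.9  23.8] 0.62 [239. 205.]
```

View pics/w1.png

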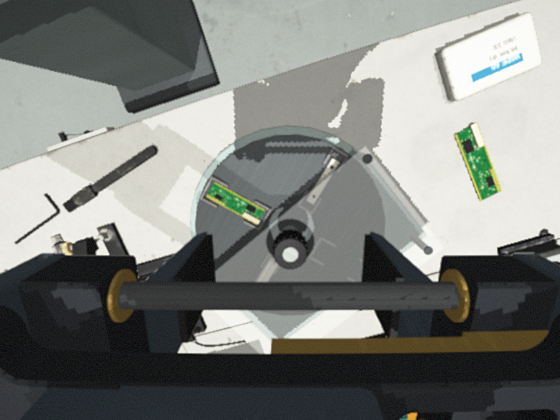

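```bash
python3 - <<'E'
import cv2
a=cv2.imread('pics/w1.png')[130:300,190:390]; cv2.imwrite('pics/w1c.png',cv2.resize(a,(700,595),interpolation=cv2.INTER_CUBIC))
E
```

```text
(no output)
```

View pics/w1c.png

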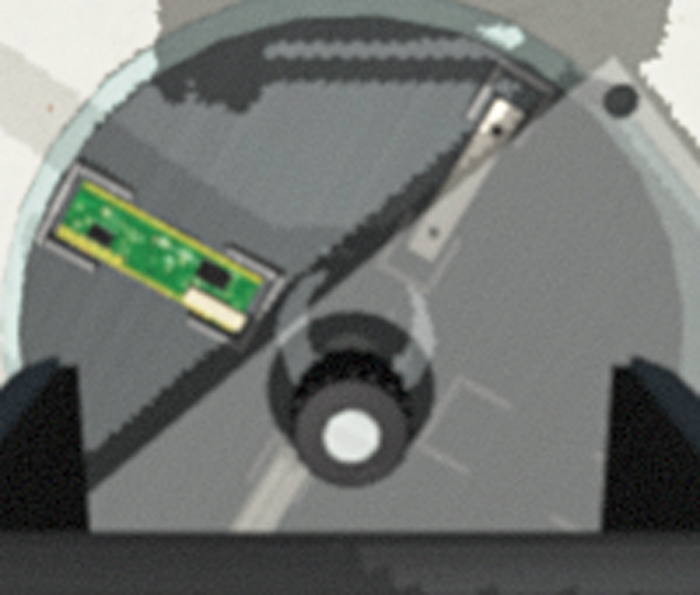

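```bash
python3 - <<'E'
from h import *
p=env.camera_params('wrist');s=env.state()
f=lambda x,y,z:px2w(p,190+x/3.5,130+y/3.5,z)[:2].round(1)
k=f(351,436,90);print('knob',k)
print('disc-center est from flat tip holes',f(497,130,30),f(433,232,30),'board corners',f(85,180,26),f(60,235,26),f(280,285,26),f(240,330,26))
print('cover corner post',f(620,100,57))
yaw=np.deg2rad(s['ee_rot'][2]); 
for kk in (k,(517.8,338.9)):
    d=np.array(kk)-s['ee_pos'][:2]
    print('tool x,y',d@[np.cos(yaw),np.sin(yaw)],d@[np.sin(yaw),-np.cos(yaw)])
print(s['ee_pos'],s['ee_rot'])
E
```

```text
knob [517.8 343.4]
disc-center est from flat tip holes [451.5 413.5] [478.8 384.2] board corners [429.1 275.9] [444.6 261.1] [482.9 328.4] [494.6 310. ]
cover corner post [449.  448.9]
tool x,y -50.13951778441572 0.8223443097648635
tool x,y -51.41264105389642 -3.4938064221613025
[469.47629732 356.79653885 231.15138527] [ 1.79971527e+02 -2.49047573e-02  1.63565665e+02]
```

{"op": "jog_arm", "data": {
  "deltas": [
    [[-0.03,0,0.02,0,0.09],[-0.05,-0.001,0.06,0,0.08],[-0.05,-0.001,0.1,0,0.07],[-0.05,-0.001,0.13,0,0.07],[-0.05,-0.001,0.145,0,0.07],[-0.05,-0.001,0.15,0,0.07],[-0.05,-0.001,0.15,0,0.05],[-0.05,-0.001,0.15,0,0.03],[-0.05,-0.001,0.15,0,0.03],[-0.05,-0.001,0.15,0,0.03],[-0.05,-0.001,0.15,0,0.03],[-0.05,-0.001,0.15,0,0.03]]
  ],
  "grip_force": 15
}}

```text
time_s: 3.37
ee_pos: [519.0, 341.1, 82.2]
ee_rot: [179.9, 0.1, 163.4]
force: [-0.7, 0.4, 3.0]
gripper_width: 35.7
```

```bash
python3 - <<'E'
from h import *
p,im=snap('wrist','w2.png'); s=env.state(); print(s['time_s'],s['ee_pos'],s['ee_rot'],s['qpos'],s['force'],s['torque'],s['gripper_width'])
E
```

```text
3.4167 [518.94350422 341.03828143  82.1730866 ] [1.79875570e+02 7.23900953e-02 1.63445526e+02] [ 3.22367800e+01  2.92989212e+01  9.49584037e+01  3.33464130e-02
  5.56013782e+01 -4.12276300e+01] [-0.63561036  0.50415984  4.23958422] [ 0.13857244  0.12812715 -0.00749158] 35.8026787995183
```

View pics/w2.png

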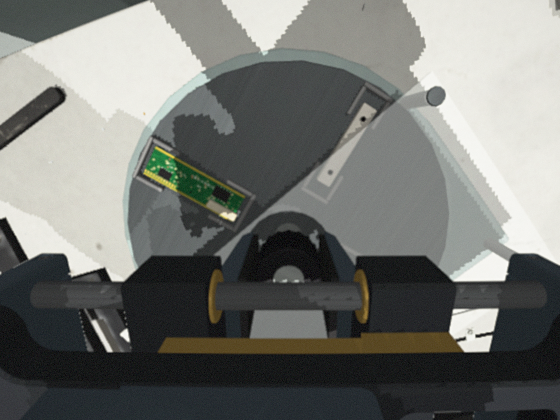

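{"op": "jog_arm", "data": {
  "deltas": [
    [[0,0,0,2,0.03],[0,0,0,6,0.03],[0,0,0,11,0.03],[0,0,0,17,0.03],[0,0,0,24,0.03],[0,0,0,31,0.03],[0,0,0,38,0.03],[0,0,0,45,0.03],[0,0,0,52,0.03],[0,0,0,59,0.03],[0,0,0,66,0.03],[0,0,0,73,0.03],[0,0,0,80,0.03],[0,0,0,87,0.03],[0,0,0,94,0.03],[0,0,0,100,0.03],[0,0,0,105,0.03],[0,0,0,108,0.03],[0,0,0,110,0.03],[0,0,0,110,0.03]]
  ]
}}

```text
time_s: 5.08
ee_pos: [519.6, 341.3, 82.2]
ee_rot: [179.9, -0.2, 53.4]
force: [0.3, 1.4, 4.2]
gripper_width: 35.7
```

```bash
python3 - <<'E'
from h import *
s=env.state(); print(s['time_s'],s['ee_pos'],s['ee_rot'],s['qpos'],s['force'],s['torque'],s['gripper_width'])
p,im=snap('wrist','w3.png');p,im=snap('top','t3.png');cv2.imwrite('pics/t3c.png',cv2.resize(im[130:290,110:310,::-1],(750,600),interpolation=cv2.INTER_CUBIC))
E
```

```text
5.0833 [519.60972349 341.2763832   82.17427605] [179.93097143  -0.20774843  53.41295643] [3.22312071e+01 2.93189976e+01 9.49207528e+01 1.29771069e-02
 5.55415956e+01 6.88110536e+01] [0.25328732 1.39784293 4.22291899] [ 0.05733249 -0.10386646 -0.0646472 ] 35.65829995073399
```

View pics/w3.png

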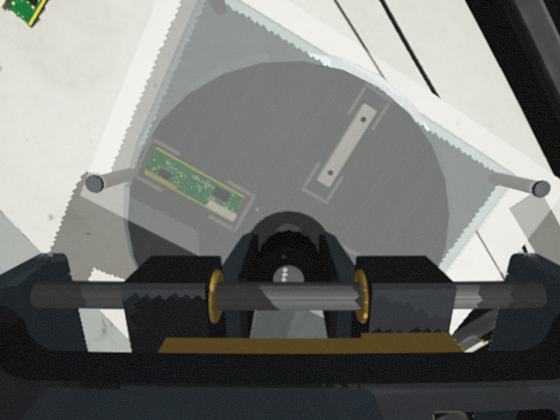

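View pics/t3c.png

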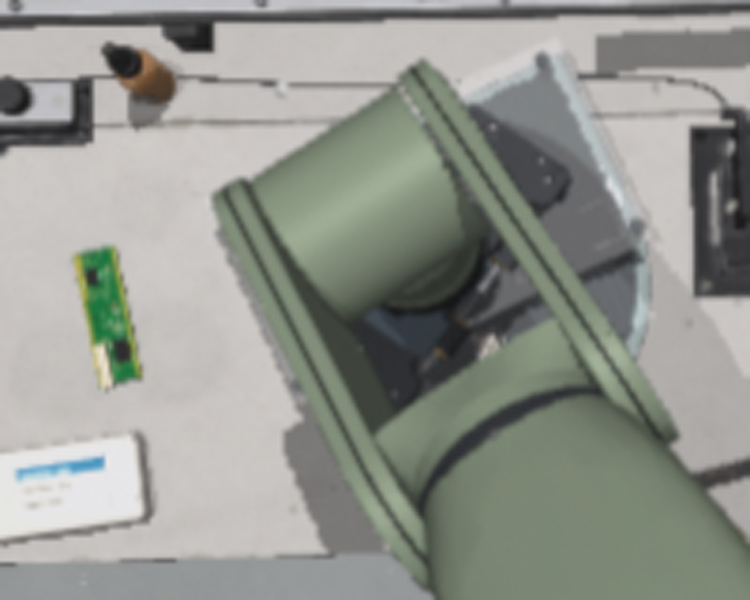

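{"op": "jog_arm", "data": {
  "deltas": [
    [[0,0,0,110,0.05],[0,0,0,0,0.06],[0,0,0,0,0.06]]
  ]
}}

```text
time_s: 5.43
ee_pos: [517.7, 339.8, 80.4]
ee_rot: [-180.0, 0.1, 53.6]
force: [-0.6, -0.1, 0.1]
gripper_width: 52.9
```

The first row there carried a stray 110° turn, which the limit of about 7° per row capped and the next row undid. I'll measure the disc again because of it.

{"op": "jog_arm", "data": {
  "deltas": [
    [[0,0,-0.02,0,0.06],[0,0,-0.05,0,0.06],[-0.03,-0.02,-0.07,6,0.06],[-0.06,-0.035,-0.07,12,0.06],[-0.09,-0.05,-0.07,18,0.06],[-0.11,-0.061,-0.07,24,0.06],[-0.11,-0.061,-0.07,29,0.06],[-0.11,-0.061,-0.07,29,0.06],[-0.11,-0.061,-0.07,29,0.06],[-0.11,-0.061,-0.07,29,0.06]]
  ]
}}

```text
time_s: 6.27
ee_pos: [404.5, 288.6, 150.9]
ee_rot: [180.0, -0.0, 24.5]
force: [-0.0, -0.7, -0.2]
gripper_width: 59.9
```

```bash
python3 - <<'E'
from h import *
s=env.state(); print(s['time_s'],s['ee_pos'],s['ee_rot'],s['qpos'],s['gripper_width'])
p,im=snap('wrist','w4.png')
for l in ['stepped_tip','flat_tip','knob','cover_edge','front_spot']:
    for d in env.look_for('wrist',l)[:2]: print(l,np.round(d['xyz'],1),round(d['conf'],2),np.round(w2px(p,d['xyz'])))
E
```

```text
6.2667 [404.47052558 288.63656582 150.86967825] [ 1.79999714e+02 -1.12828682e-02  2.45215107e+01] [ 3.41875025e+01  1.52769410e+01  1.06606805e+02 -2.56391280e-03
  5.81051794e+01  9.96673463e+01] 59.860878994410676
stepped_tip [450.6 312.2  37.9] 0.6 [284. 157.]
knob [471.4 334.6  23.7] 0.65 [271. 123.]
cover_edge [523.2 334.6  53.1] 0.87 [296.  58.]
front_spot [524.4 344.6  50.6] 0.95 [285.  51.]
front_spot [472.5 331.1  19.1] 0.26 [275. 124.]
```

View pics/w4.png

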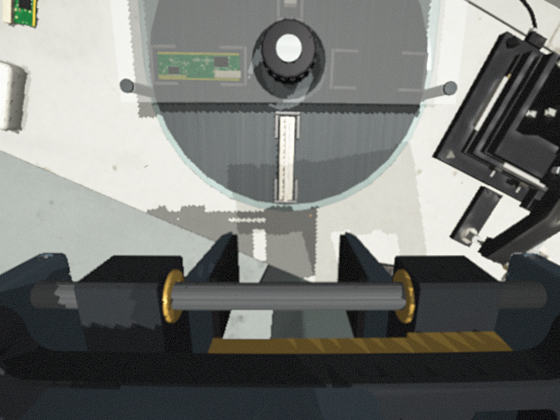

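```bash
python3 - <<'E'
import cv2
a=cv2.imread('pics/w4.png')[95:220,220:350]; cv2.imwrite('pics/w4c.png',cv2.resize(a,(624,600),interpolation=cv2.INTER_CUBIC))
E
```

```text
(no output)
```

View pics/w4c.png

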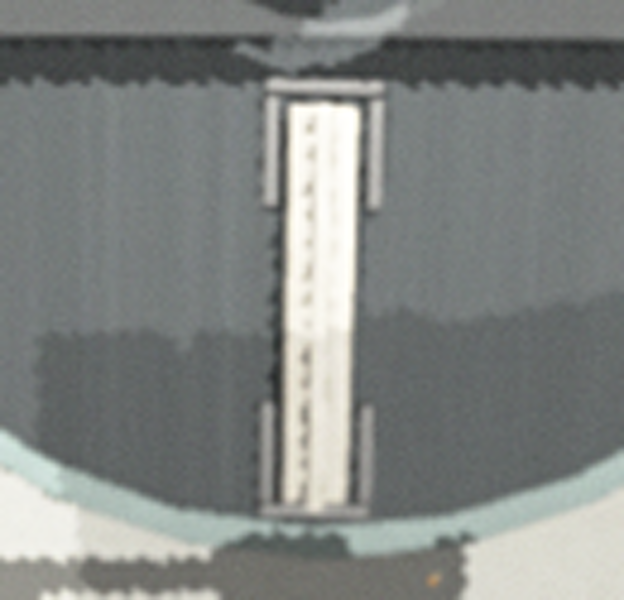

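```bash
python3 - <<'E'
from h import *
p=env.camera_params('wrist'); s=env.state()
f=lambda x,y,z:px2w(p,220+x/4.8,95+y/4.8,z)[:2]
yaw=np.deg2rad(s['ee_rot'][2]);tx=np.array([np.cos(yaw),np.sin(yaw)]);ty=np.array([np.sin(yaw),-np.cos(yaw)])
t=[f(288,102,36),f(359,102,36),f(350,508,36),f(283,508,36)]
print('tip',[q.round(1) for q in t],np.mean(t,0))
a=(t[0]+t[1]-t[2]-t[3])/2; print('angle',np.degrees(np.arctan2(a[1],a[0])),np.linalg.norm(a))
r=[f(270,208,27),f(376,208,27),f(368,403,27),f(266,403,27)]
print('gap',[q.round(1) for q in r],np.mean(r,0),'len',np.linalg.norm(r[0]-r[3]),np.linalg.norm(r[0]-r[1]))
e=(f(324,84,27)+f(316,512,27))/2; print('pocket mid by ends',e,np.linalg.norm(f(324,84,27)-f(316,512,27)))
for m in (np.mean(t,0),np.mean(r,0),e): print('tool dx,dy',(m-s['ee_pos'][:2])@tx,(m-s['ee_pos'][:2])@ty)
print(s['ee_pos'])
E
```

```text
tip [array([479.6, 328.8]), array([484.7, 317.5]), array([417.9, 288.5]), array([412.7, 299.9])] [448.74710016 308.69907621]
angle 23.430366287660686 72.85812310984599
gap [array([461.4, 324.6]), array([469.5, 306.8]), array([436.1, 292.9]), array([428.1, 310.6])] [448.76065132 308.73304952] len 36.13429443222285 19.48799022944826
pocket mid by ends [448.98572413 308.85602547] 79.21461985215679
tool dx,dy 48.91257381304939 0.081324287793644
tool dx,dy 48.93897672472169 0.05601211340917541
tool dx,dy 49.19476931197103 0.03727691808121025
[404.1915628  288.51862575 150.73360429]
```

{"op": "jog_arm", "data": {
  "deltas": [
    [[0.03,0,0.01,1,0.06],[0.049,0,0.04,1,0.05],[0.049,0,0.075,1,0.05],[0.049,0,0.095,1,0.05],[0.049,0,0.105,1,0.05],[0.049,0,0.11,1,0.05],[0.049,0,0.11,1,0.05],[0.049,0,0.11,1,0.05]]
  ]
}}

```text
time_s: 7.23
ee_pos: [449.3, 309.2, 42.0]
ee_rot: [-180.0, -0.1, 23.5]
force: [0.0, 0.3, -0.8]
gripper_width: 49.7
```

```bash
python3 - <<'E'
from h import *
s=env.state(); print(s['time_s'],s['ee_pos'],s['ee_rot'],s['qpos'],s['force'],s['gripper_width'])
p,im=snap('wrist','w5.png')
E
```

```text
7.2333 [449.30985588 309.22761957  41.95852023] [-1.79974104e+02 -1.29791501e-01  2.34579560e+01] [3.33268123e+01 2.64794769e+01 1.07845501e+02 4.57753720e-03
 4.55427125e+01 9.98656247e+01] [ 0.03510196  0.31387414 -0.80069914] 49.66268373365293
```

View pics/w5.png

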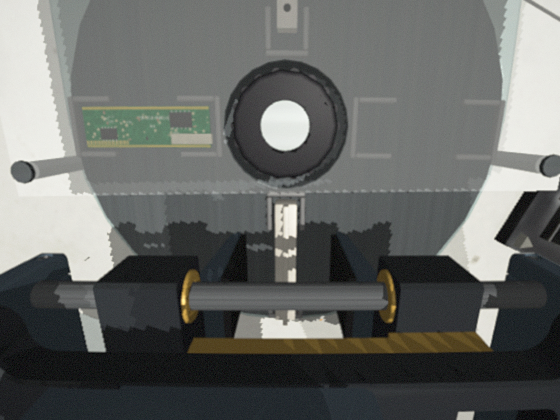

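{"op": "jog_arm", "data": {
  "deltas": [
    [[0,0,0.001,0,0.03],[0,0,0.001,0,0.015],[0,0,0.001,0,0.006],[0,0,0.001,0,0.006],[0,0,0.001,0,0.006],[0,0,0.001,0,0.006]]
  ],
  "grip_force": 22
}}

```text
time_s: 7.78
ee_pos: [448.6, 308.8, 40.1]
ee_rot: [-180.0, -0.0, 23.5]
force: [0.2, 0.2, 0.3]
gripper_width: 12.8
```

{"op": "jog_arm", "data": {
  "deltas": [
    [[0,0,-0.005,0,0.006],[0,0,-0.015,0,0.006],[0,0,-0.035,0,0.006],[0,0,-0.06,0,0.006],[0,0,-0.09,0,0.006],[0,0,-0.12,0,0.006],[0,0,-0.15,0,0.006],[0,0,-0.175,0,0.006],[0,0,-0.19,0,0.006],[0,0,-0.19,0,0.006],[0,0,-0.19,0,0.006]]
  ]
}}

```text
time_s: 8.7
ee_pos: [448.3, 308.6, 230.8]
ee_rot: [-180.0, -0.1, 23.5]
force: [-0.2, -0.4, -1.1]
gripper_width: 11.9
```

```bash
python3 - <<'E'
from h import *
s=env.state(); print(s['time_s'],s['ee_pos'],s['ee_rot'],s['qpos'],s['force'],s['gripper_width'])
p,im=snap('wrist','w6.png');p,im=snap('scene','s6.png')
E
```

```text
8.7 [448.29026902 308.58731501 230.84505203] [-1.79979092e+02 -7.19737684e-02  2.34531700e+01] [3.33265406e+01 1.55075353e+01 9.37092958e+01 8.74770581e-03
 7.07086762e+01 9.98704729e+01] [-0.15314603 -0.41054602 -1.10363937] 11.85746452167636
```

View pics/w6.png

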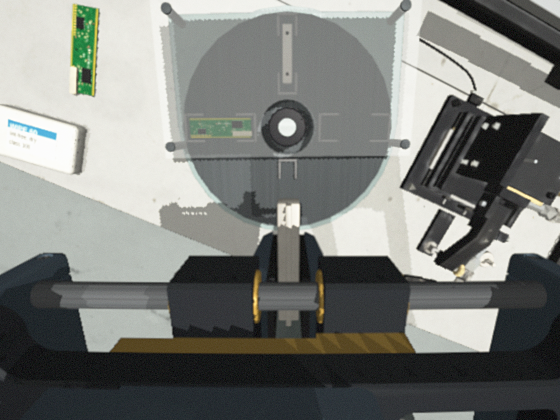

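View pics/s6.png

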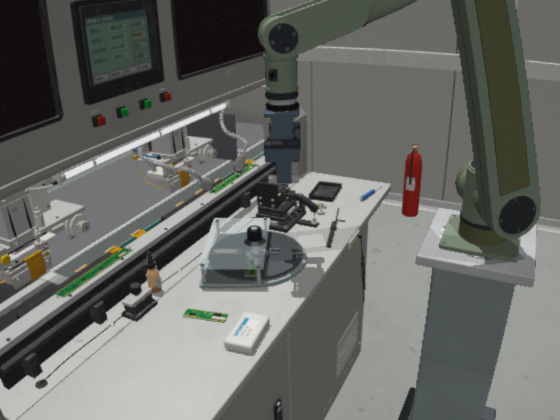

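{"op": "jog_arm", "data": {
  "deltas": [
    [[-0.002,0.008,0,-2,0.006],[-0.007,0.025,0,-5,0.006],[-0.015,0.052,0,-9,0.006],[-0.024,0.085,0,-14,0.006],[-0.033,0.12,0,-20,0.006],[-0.043,0.155,0,-26,0.006],[-0.053,0.19,0,-32,0.006],[-0.063,0.225,0,-38,0.006],[-0.072,0.26,0,-44,0.006],[-0.082,0.295,0,-50,0.006],[-0.092,0.33,0,-55,0.006],[-0.101,0.365,0,-60,0.006],[-0.111,0.4,0,-64,0.006],[-0.12,0.432,0,-67,0.006],[-0.127,0.459,0,-70,0.006],[-0.132,0.477,0,-72,0.006],[-0.135,0.487,0,-72,0.006],[-0.136,0.49,0,-72,0.006],[-0.136,0.49,0,-72,0.006]]
  ]
}}

```text
time_s: 10.38
ee_pos: [518.3, -194.8, 228.8]
ee_rot: [-179.9, -0.1, 95.4]
force: [-0.0, -0.0, -1.5]
gripper_width: 11.9
```

```bash
python3 - <<'E'
from h import *
s=env.state(); print(s['time_s'],s['ee_pos'],s['ee_rot'],s['qpos'],s['force'],s['gripper_width'])
p,im=snap('wrist','w7.png')
for d in env.look_for('wrist','tray')[:2]: print(np.round(d['xyz'],1),round(d['conf'],2),np.round(w2px(p,d['xyz'])))
E
```

```text
10.3833 [ 518.26801759 -194.80796035  228.80081454] [-1.79883487e+02 -9.26094321e-02  9.53639815e+01] [-2.18073146e+01  1.65435364e+01  9.25382458e+01  3.08532575e-02
  7.10641657e+01 -2.71814396e+01] [-0.02993574 -0.04156624 -1.53467688] 11.927163593470473
[ 511.2 -121.4    1.2] 0.9 [289. 130.]
```

View pics/w7.png

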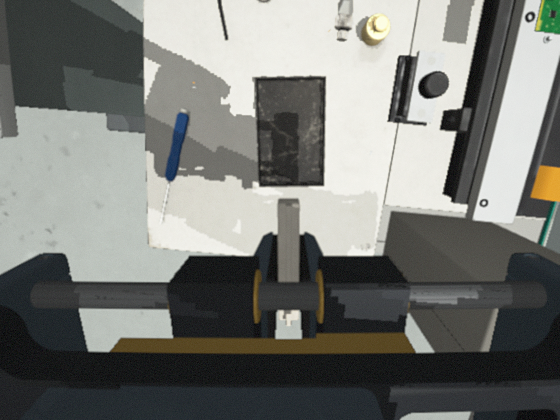

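```bash
python3 - <<'E'
from h import *
p=env.camera_params('wrist'); s=env.state(); im=cv2.imread('pics/w7.png')
g=cv2.inRange(im[60:200,230:350],(0,0,0),(75,75,75)); g=cv2.morphologyEx(g,cv2.MORPH_OPEN,np.ones((5,5)))
c=max(cv2.findContours(g,0,2)[0],key=cv2.contourArea); b=cv2.boxPoints(cv2.minAreaRect(c))+[230,60]
print(b)
w=np.array([px2w(p,*q,16)[:2] for q in b]); m=w.mean(0); print(w.round(1),m)
for i in range(2): d=w[i]-w[i+1]; print(np.linalg.norm(d),np.degrees(np.arctan2(d[1],d[0])))
yaw=np.deg2rad(s['ee_rot'][2]);d=m-s['ee_pos'][:2]
print(d@[np.cos(yaw),np.sin(yaw)],d@[np.sin(yaw),-np.cos(yaw)],s['ee_pos'])
E
```

```text
[[256.53139114 111.56936646]
 [297.91483307 110.74169922]
 [299.39624023 184.81207275]
 [258.01279449 185.63973999]]
[[ 472.8 -103.7]
 [ 519.9  -98.3]
 [ 530.6 -183.4]
 [ 480.6 -189.2]] [ 500.96345051 -143.64451514]
47.37548553320199 -173.45097301447078
85.79903543251166 97.16954136563031
51.54876437528778 -12.587795568717207 [ 518.40548962 -193.7594129   229.39618165]
```

```bash
python3 - <<'E'
from h import *
p=env.camera_params('wrist'); s=env.state()
w=np.array([px2w(p,*q,16)[:2] for q in [(256,78),(325,76),(324,185),(258,187)]]); m=w.mean(0); print(w.round(1),m)
for i in range(3): d=w[i]-w[i+1]; print(np.linalg.norm(d),np.degrees(np.arctan2(d[1],d[0])))
yaw=np.deg2rad(s['ee_rot'][2]);d=m-s['ee_pos'][:2]
print(d@[np.cos(yaw),np.sin(yaw)],d@[np.sin(yaw),-np.cos(yaw)],s['ee_pos'])
E
```

```text
[[ 469.7  -67.9]
 [ 546.1  -58.4]
 [ 560.4 -180.7]
 [ 480.7 -190.9]] [ 514.20269625 -124.4922673 ]
77.02254522897262 -172.9388395321066
123.14324492704657 96.65632006250584
80.30433461531696 7.275938581360338
69.35246033466541 2.416025117276647 [ 518.40548962 -193.7594129   229.39618165]
```

{"op": "jog_arm", "data": {
  "deltas": [
    [[0.01,0,0,-1,0.006],[0.03,0.001,0.01,-1,0.006],[0.05,0.001,0.03,-1,0.006],[0.065,0.001,0.06,-1,0.006],[0.07,0.001,0.09,-1,0.006],[0.07,0.001,0.12,-1,0.006],[0.07,0.001,0.15,-1,0.006],[0.07,0.001,0.175,-1,0.006],[0.07,0.001,0.19,-1,0.006],[0.07,0.001,0.199,-1,0.006],[0.07,0.001,0.203,-1,0.006],[0.07,0.001,0.205,-1,0.006],[0.07,0.001,0.205,-1,0.006]]
  ]
}}

```text
time_s: 11.57
ee_pos: [513.7, -124.8, 25.6]
ee_rot: [179.9, 0.0, 96.5]
force: [0.8, 0.1, -0.5]
gripper_width: 11.8
```

```bash
python3 - <<'E'
from h import *
s=env.state(); print(s['time_s'],s['ee_pos'],s['ee_rot'],s['force'],s['gripper_width'])
p,im=snap('wrist','w8.png')
E
```

```text
11.5667 [ 513.67668167 -124.79245411   25.56039888] [1.79927999e+02 1.58800635e-02 9.64889848e+01] [ 0.78642603  0.09600345 -0.49650144] 11.773654255088456
```

View pics/w8.png

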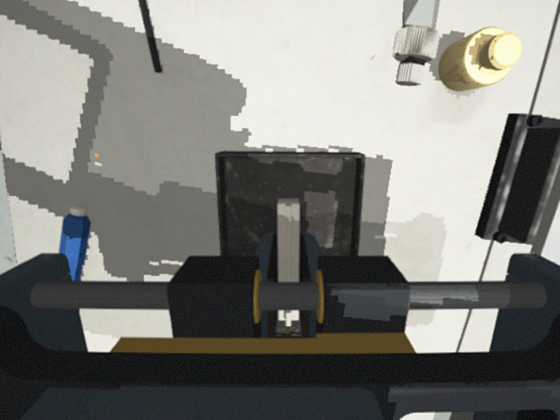

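Tip is centred in the tray at (290,230), level with no contact yet. I'll lower it slowly.

{"op": "jog_arm", "data": {
  "deltas": [
    [[0,0,0.001,0,0.006],[0,0,0.002,0,0.006],[0,0,0.003,0,0.006],[0,0,0.004,0,0.006],[0,0,0.0045,0,0.006],[0,0,0.0045,0,0.006]]
  ]
}}

```text
time_s: 12.12
ee_pos: [513.0, -125.2, 20.3]
ee_rot: [-180.0, -0.0, 96.4]
force: [0.2, -0.2, -1.0]
gripper_width: 11.6
```

{"op": "jog_arm", "data": {
  "deltas": [
    [[0,0,0.0005,0,0.006],[0,0,0.001,0,0.006],[0,0,0.001,0,0.006]]
  ]
}}

```text
time_s: 12.37
ee_pos: [513.2, -125.2, 20.1]
ee_rot: [180.0, 0.0, 96.5]
force: [-1.8, 0.1, 6.1]
gripper_width: 12.0
```

{"op": "jog_arm", "data": {
  "deltas": [
    [[0,0,0,0,0.014],[0,0,0,0,0.02],[0,0,0,0,0.03],[0,0,0,0,0.03],[0,0,0,0,0.03],[0,0,-0.005,0,0.03],[0,0,-0.02,0,0.03],[0,0,-0.05,0,0.03],[0,0,-0.09,0,0.03],[-0.03,0,-0.13,0,0.03],[-0.06,0,-0.16,0,0.03],[-0.08,0,-0.16,0,0.03],[-0.08,0,-0.16,0,0.03],[-0.08,0,-0.16,0,0.03]]
  ]
}}

```text
time_s: 13.53
ee_pos: [522.2, -205.6, 180.1]
ee_rot: [179.9, 0.0, 96.3]
force: [-0.8, 0.4, -0.3]
gripper_width: 30.0
```

```bash
python3 - <<'E'
from h import *
s=env.state(); print(s['time_s'],s['ee_pos'],s['ee_rot'],s['force'],s['gripper_width'])
p,im=snap('wrist','w9.png'); pt,it=snap('top','t9.png')
for l in ['stepped_tip','tray']:
    for d in env.look_for('wrist',l)[:2]: print(l,np.round(d['xyz'],1),round(d['conf'],2),np.round(w2px(p,d['xyz'])))
cv2.imwrite('pics/t9c.png',cv2.resize(it[130:290,110:310,::-1],(750,600),interpolation=cv2.INTER_CUBIC))
E
```

```text
13.5333 [ 522.2037139  -205.62555774  180.13078149] [1.79924904e+02 1.80215886e-02 9.63296769e+01] [-0.84395689  0.36227614 -0.29600296] 29.974677168686934
stepped_tip [ 513.2 -119.    20. ] 0.8 [289. 116.]
tray [ 510.3 -120.3    2.6] 0.88 [286. 117.]
```

View pics/w9.png

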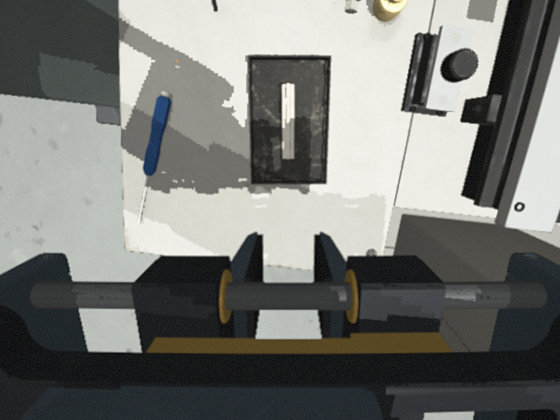

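View pics/t9c.png

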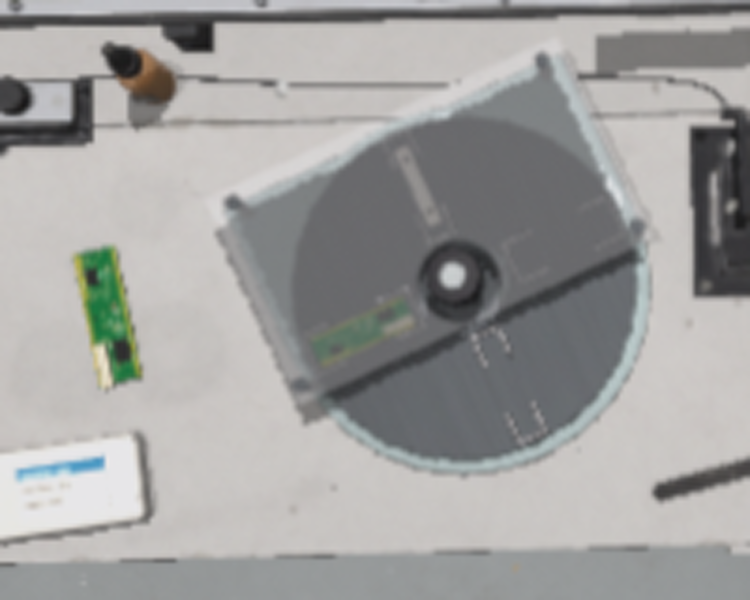

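The tip lies centred and parallel in the tray (288,120), blade up. The flat tip and the board are in their pockets and the arm is clear, so I'm handing in.

```bash
python3 -c "
from workcell import env
print(env.job_done(), env.state()['time_s'])"
```

```text
the job is handed in; nothing more can be done
the job is handed in; nothing more can be done
```

I turned the turntable about 110° by its knob, so the stepped press tip lay in the middle of the open front. I then lifted it out and laid it in the parts tray, and handed the job in after about 14 s. No verdict was reported.

- **Which tip:** the one with the two holes was the flat tip, so I took the other. An enlarged crop at the front showed its blade and no holes.
- **Front position:** the tip's middle measured about 1 mm from where I worked out front_spot to be, and its pocket lined up with the front.
- **Grip and placing:** the fingers closed to about 12 mm on the tip. I lowered it until the force read 6 N on the tray floor, then opened the fingers and backed off.
- **Last pictures:** the tip lies centred and lengthwise in the tray, blade up. The flat tip and the small board are in their pockets, and the arm is clear of everything. The brass weight was upright and never touched, but I did not re-measure its position.

**Slip:** one move row carried a stray 110° turn while I was letting go of the knob. It was capped at about 7° and undone in the next row, and a fresh measurement showed the tip still well placed.

**Disagreements:** the top and wrist cameras differed by about 4 mm on the knob and 2 mm on the tray centre. One automatic outline of the tray was wrong, so I used corners read from the picture instead.

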